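# Lower the ratchet tilting table and cam it down

## Robot

A 7-joint arm with a two-finger parallel gripper is mounted at the origin on a cart in front of the work surface, level with it; the furniture and walls round the work are solid. World frame = base frame: x ahead of the robot, y to its left, z up, the work surface at z = 0. Lengths are in m, angles in rad, forces in N, time in s.
With the tool pointing down it reaches from about 0.35 to 0.9 m from the base axis. Payload 19.9 kg.
Tool frame: the origin (TCP) lies between the finger pads; the fingertips stand 19 mm ahead of it and the grasp point (between the pads) is the TCP; z points along the fingers, x is the direction in which the jaws open and shut, and the axes are right-handed (so a half turn about z gives the same grasp; the last joint's range is limited). The gripper opens to 94 mm and grips with 3 to 60 N. Pads are 16 mm wide; open, the fingers measure 119 mm over their backs; the gripper's body (75 mm by 177 mm) begins 78 mm behind the grasp point.
Start: joints at [-1.21, 0.417, -0.01, 1.614, 0.005, 1.111, -0.053], TCP at [0.244, 0.575, 0.224] pointing down, gripper open.
Joint ranges: [-2.81, 2.81], [-0.39, 2.02], [-1.27, 1.25], [0.06, 2.57], [-1.19, 4.33], [0.19, 2], [-2.82, 2.82]. Speed limits (rad/s): [1.89, 1.89, 2.39, 2.39, 3.01, 3.01, 3.01].

## Interface

Orientations are given as a 3x3 rotation matrix whose columns are the frame's x, y, z axes.
In Python, from bench import r, cams gives the robot as it stands.
- The arm moves only by the tool send_rows, never from a script. Its argument "plan" is a list of rows, each a list of 3 entries, a list of its own where there are three numbers: the shift along the tool's x, y, z scaled (see below), then the turn about the tool's z scaled (see below), then the closure, from 0 (fully open) to 1 (shut). In form: [[[dx, dy, dz], turn, grip], ...]. A call has 1 to 5 rows; each row is the pose to reach, as a shift and turn from the pose commanded when the call began, along the tool's axes at that moment; what a row does not reach only later rows make up. The controller multiplies each number of a shift by 250 mm and each number of a turn by 90 degrees. A row lasts 1/8 s, in which the tool goes at most 62.5 mm and 10.7 degrees, less where a joint would pass 70% of its speed; a pose out of reach is approached as far as the arm can. A call with a number of a shift or a turn outside -1 to 1 is refused whole. A call with a gripper value outside its range is refused whole. The fingers move at their own pace and stop on an object; "grip_force" is the grip in N (left out, the last holds). Time passes only in rows, so rows that repeat a pose let the fingers close. It gives the time, the measured TCP pose, the force and the opening at its end, in the units of the state.
- r.observe(): the state, without advancing time (a new reading comes with each control period).
- cams.capture(name): name is "scene" or "top"; returns a dict with "image" (400x640x3 uint8, red, green, blue), "camera_matrix" (3x3 intrinsics, pixels), "xyz" and "attitude" of the camera in the world. Camera axes: x right, y down, z forward; pixel columns grow to the right and rows downward; lengths in m; the calibration is good to about 2 mm. A picture is of the moment at which its call begins. There is no depth.
- r.finish_job(): hands the job in, once; it reports no verdict.
The state is a dict: "time_s": time; "joints": joint angles; "joint_velocities": joint speeds; "joint_torque": joint torques, N m; "eef_pos": TCP position; "tcp_rot": TCP orientation; "ft_force": force on the tool from outside, world axes, zero at the start; "ft_torque": the same for the moment, N m; "finger_gap": finger opening in m.
Only numpy, scipy, OpenCV 4.12 (cv2) and the standard library are available. Lean on these libraries where they do the work, as an engineer would, in place of code of your own. Each camera call takes 0.05 s, during which the arm holds its last target. There are 200 camera calls.

## Task

The tilting work table on the green stand is propped up on its ratchet. Press the red pawl pedal under the table until the pawl flips over to its released side, lower the table all the way down onto its sprung feet, then give the red cam lever its full quarter turn so that it draws the table down tight. Leave the pawl released, and do not move the square tube, bolt and nut lying by the stand.

Things in the scene. Friction and masses are not known exactly. Their poses are not given: they have to be found in the camera images.
- stand: Fixed green stand, base plate 285 x 216 x 12 mm. Origin: centre of its underside on the bench; x points from its open front to the table hinge at the back, y left, z up ('stand frame', used below). A green cam post stands at the front left, axis at x -125, y 37 mm.
- table (a joint): Tilt (rad) of the steel table, 230 x 160 x 10 mm: 0 flat, tight (top z 80 mm), 0.95 highest. While the pawl is engaged it can go up, not down. Friction hinge: stays where left; about 2 N down at the front moves it. At 0.024 it meets sprung feet, which return it to 0.012 to 0.024 when let go; to press it to 0 takes 15 N more. The cam catches it only from below 0.034.
- table_axis (a point): Point on the table's level hinge axis (along stand y), midway along it, stand frame (120, 0, 75) mm. The table runs from it to the front (toward stand -x), rising when tilted; flat, its front edge is at stand x -110 mm.
- table_pad (a point): Top centre of the blue press pad, 24 x 50 mm, on the table's top at its front edge: 213 mm from the hinge axis, 35 mm right of the table's middle, 9 mm above the table's mid-plane, which holds the axis. Press the table down here.
- pawl (a joint): Angle (rad) of the ratchet pawl: 0 = engaged, 0.6 = fully flipped, released. Weighted over-centre: past about 0.3 it goes to and stays at the released end by itself, before that it falls back to engaged. About 1 to 2 N on the pedal, pressed slowly, flips it; the weight gives brief knocks of over 15 N on the way, which are not the stop.
- pedal_pad (a point): Top centre of the pawl's red pedal (34 wide, 26 mm long, sloping up to the front). Pivot: level axis along stand y at stand frame (43, 0, 24) mm. Pad at first near (9, 0, 50) mm; flipped when pressed down 23 mm. The table hangs over it: come from the front, tool tilted 30 to 45 degrees, tips pointing to stand +x and down.
- cam (a joint): Angle (rad) of the cam lever about an upright axis: 0 open, arm to stand +y (0 to 0.2 at first); turns clockwise from above to 1.6; fully closed from 1.45, arm to stand +x over the table. A ball under the arm, 45 mm from the axis, rides up a brass wedge on the table. Stays where left; up to about 5 N at the grip.
- cam_grip (a point): Middle of the upright round black grip on the cam lever's end (16 mm across, 42 mm tall, its top 16 mm above this point; the red arm's top is 25 mm below this point), 85 mm from the cam axis, at z 129 mm.
- cam_axis (a point): Point on the upright cam axis at the height of the grip's middle, stand frame (-125, 37, 129) mm.
- bolt: Bolt, bystander, 27 x 65 x 24 mm, in front of the stand. Origin at the centre of its underside.
- big_nut: Nut, bystander, 30 x 34 x 16 mm, in front of the stand. Origin at the centre of its underside.
- square_tube: Rusty square tube, bystander, 30 x 85 x 30 mm, to the left of the stand. Origin at the centre of its underside.

How it is judged:
On the way, in this order (a step that is already met when the one before it is completed fails the run):
1. the pawl is flipped to released while the table is still up (value of joint pawl above 0.5 rad and value of joint table above 0.6 rad), for 0.2 s.
2. the table is lowered onto its sprung feet with the cam still open (value of joint table below 0.034 rad and value of joint cam below 0.6 rad), for 0.2 s.
3. the cam lever is turned its full quarter and the table drawn tight (value of joint cam above 1.4 rad and value of joint table below 0.008 rad), for 0.2 s.
At the end, for the whole second after the job is handed in: The table is drawn tight (table angle under 0.008 rad), the cam lever stands at its closed end (over 1.4 rad), the pawl is still released (over 0.5 rad) (all of step 3 and value of joint pawl above 0.5 rad); the robot touches nothing.
It fails at once if the square tube, bolt or nut is moved by more than 30 mm (distance of any of square_tube, bolt, big_nut from where it was at the start of the episode above 0.03 m).
It also fails if it takes over 67 s, if anything falls off the work surface, if the arm or the gripper's body presses on something with over 40 N, if the wrist force passes 120 N, or if a joint passes its speed limit or range.

## Working session

There is one attempt and no reset: what is moved stays moved. The work goes in short steps, Python scripts to look and compute and a tool call to move; the robot and the scene stay as the last step left them, time stands still between calls to the robot, and variables do not carry over. Pictures are saved under pics/ and viewed, about 8 in all and at most 12, crops included, and the job is handed in when it is done.

Besides the shell and the picture viewer there is one more tool, called after "Request:" by a JSON object that holds its "name" and its "arguments". send_rows: Moves the arm, as the interface text tells. Its arguments: {"type":"object","properties":{"plan":{"type":"array","items":{"type":"array"}},"grip_force":{"type":"number"}},"required":["plan"]}

```bash
mkdir -p pics; python3 - <<'E'
from bench import r,cams
import cv2,numpy as np
for n in("scene","top"):
    c=cams.capture(n); cv2.imwrite(f"pics/{n}0.png",c["image"][:,:,::-1]); np.savez(n+"0.npz",**c)
    print(n,c["camera_matrix"].tolist(),np.round(c["xyz"],3),np.round(c["attitude"],3).tolist())
o=r.observe()
for k in o: print(k,np.round(o[k],3).tolist())
E
```

```text
scene [[487.7051624102745, 0.0, 314.5974733457681], [0.0, 487.7051624102745, 205.49568249228176], [0.0, 0.0, 1.0]] [ 0.177 -0.675  0.747] [[0.81, -0.409, 0.421], [-0.586, -0.586, 0.559], [0.018, -0.7, -0.714]]
top [[387.28211846256977, 0.0, 319.7950565906168], [0.0, 387.28211846256977, 198.61433730774894], [0.0, 0.0, 1.0]] [ 0.415 -0.159  0.95 ] [[-0.011, -0.987, 0.163], [-1.0, 0.013, 0.015], [-0.017, -0.162, -0.987]]
time_s 0.1
joints [-1.21, 0.418, -0.01, 1.614, 0.005, 1.111, -0.053]
joint_velocities [0.0, -0.002, -0.001, 0.0, 0.001, 0.003, -0.001]
joint_torque [0.002, -85.258, 0.641, -42.67, -0.049, 0.016, -0.0]
eef_pos [0.244, 0.575, 0.224]
tcp_rot [[0.391, 0.92, -0.0], [0.92, -0.391, -0.001], [-0.001, 0.0, -1.0]]
ft_force [-0.07, -0.042, 0.287]
ft_torque [0.052, -0.003, -0.034]
finger_gap 0.094
```

View pics/scene0.png

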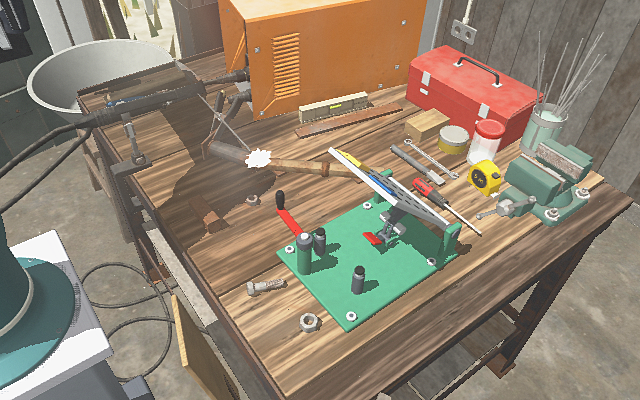

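View pics/top0.png

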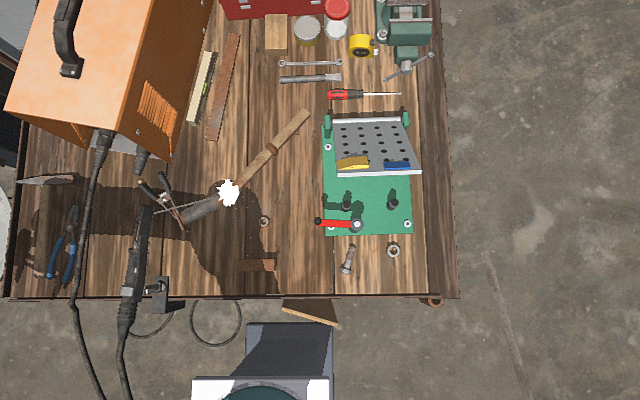

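The scene view shows the stand at about (365,265) with its table up. The top view shows the base plate spanning x 322–411, v ~115–235, the cam axis at (356,225), its grip at (318,221), the bolt at (347,260), the nut at (393,250) and the tube at (257,265).

```bash
cat > h.py <<'E'
import numpy as np,cv2
class C:
    def __init__(s,d): s.K=np.array(d["camera_matrix"]);s.p=np.array(d["xyz"]);s.R=np.array(d["attitude"]);s.im=d["image"]
    def ray(s,uv,z):
        d=s.R@np.linalg.solve(s.K,[uv[0],uv[1],1]); return s.p+d*(z-s.p[2])/d[2]
    def proj(s,P):
        q=s.K@s.R.T@(np.array(P)-s.p); return q[:2]/q[2]
def mask(im,lo,hi): return cv2.inRange(cv2.cvtColor(im,cv2.COLOR_RGB2HSV),lo,hi)
E
python3 - <<'E'
from h import *
for n in("top","scene"):
    c=C(np.load(n+"0.npz"))
    m=mask(c.im,(65,80,50),(88,255,255))
    nn,l,s,_=cv2.connectedComponentsWithStats(m)
    cx=(365,210) if n=="top" else (365,280)
    k=l[cx[1],cx[0]]; mm=(l==k)
    print(n,s[k])
    ys,xs=np.nonzero(mm)
    P=np.array([c.ray((u+.0,v+.0),.012)[:2] for u,v in zip(xs,ys)])
    print("rect",cv2.minAreaRect(P.astype(np.float32)))
    if n=="top":
        for nm,sel in (("left",lambda:[(np.nonzero(mm[v])[0].min()-.5,v) for v in range(140,228)]),("right",lambda:[(np.nonzero(mm[v])[0].max()+.5,v) for v in range(180,228)]),("front",lambda:[(u,np.nonzero(mm[:,u])[0].max()+.5) for u in range(330,405)])):
            L=np.array([c.ray(q,.012)[:2] for q in sel()],np.float32)
            f=cv2.fitLine(L,cv2.DIST_HUBER,0,.01,.01).ravel(); print(nm,f,np.degrees(np.arctan2(f[1],f[0])))
    r=mask(c.im,(0,170,100),(6,255,255))|mask(c.im,(174,170,100),(180,255,255))
    nn,l,s,ce=cv2.connectedComponentsWithStats(r); print([(s[i].tolist(),ce[i].round(1).tolist()) for i in range(1,nn) if s[i,4]>15])
    b=mask(c.im,(100,150,60),(125,255,255))
    nn,l,s,ce=cv2.connectedComponentsWithStats(b); print('blue',[(s[i].tolist(),ce[i].round(1).tolist()) for i in range(1,nn) if s[i,4]>15])
c=C(np.load("scene0.npz"));a=cv2.resize(c.im[140:340,230:480],None,fx=3,fy=3,interpolation=cv2.INTER_CUBIC);cv2.imwrite("pics/c1.png",a[:,:,::-1])
E
```

```text
top [ 321  115   93  121 5012]
rect ((0.6339116096496582, -0.2578572928905487), (0.30652421712875366, 0.21335504949092865), 1.3760602474212646)
left [ 0.9996017   0.02822151  0.64478457 -0.1519083 ] 1.6171879
right [ 0.9997137   0.02392618  0.5544534  -0.36651367] 1.3709998
front [ 0.02419303 -0.9997073   0.48056582 -0.25709134] -88.6137
[([222, 0, 80, 20, 727], [259.9, 8.5]), ([296, 0, 54, 20, 204], [321.6, 10.5]), ([327, 90, 20, 10, 66], [334.3, 94.7]), ([317, 219, 34, 9, 199], [334.5, 223.0])]
blue [([384, 162, 27, 8, 119], [397.0, 165.5])]
scene [  276   191   186   141 10954]
rect ((0.649349570274353, -0.254681795835495), (0.3474946916103363, 0.22673407196998596), 1.532311201095581)
[([420, 82, 10, 10, 21], [424.7, 86.5]), ([474, 119, 30, 20, 123], [487.1, 133.7]), ([449, 124, 22, 11, 28], [460.0, 126.5]), ([413, 180, 15, 16, 53], [420.1, 188.3]), ([276, 208, 27, 28, 257], [289.3, 221.3]), ([363, 232, 19, 13, 115], [371.6, 237.9])]
blue [([369, 175, 23, 19, 65], [380.0, 184.0])]
```

View pics/c1.png

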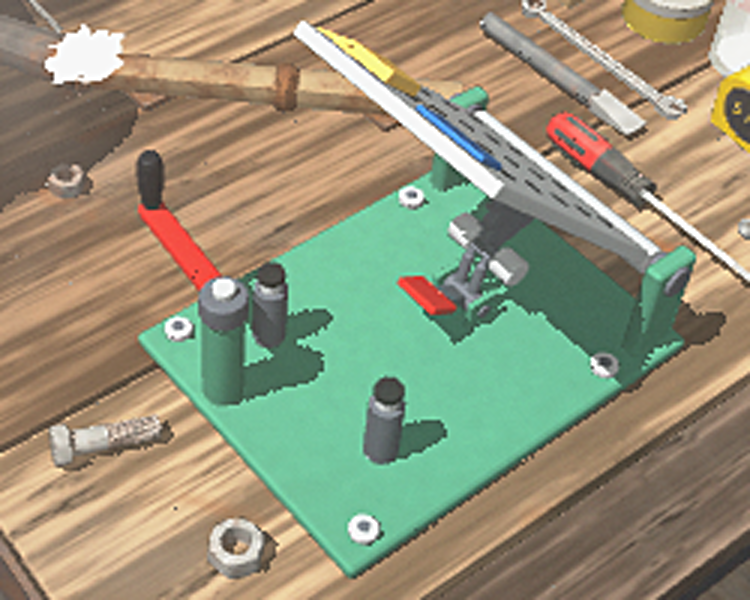

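The crop shows the two feet at about (270,305) and (385,420), the pedal at (428,295) with its lane clear from the front, and the cam arm open to the left. Before planning I'll check the geometry by reprojection. I also need to know how the controller handles tilt, because the rows have no tilt entry.

Request:
{"name": "send_rows", "arguments": {"plan": [[[0,0,-0.25],0,1],[[0,0,-0.5],0,1],[[0,0,-0.75],0,1],[[0,0,-1],0,1],[[0,0,-1],0,1]]}}

```text
time_s: 0.72
eef_pos: [0.2447, 0.5759, 0.4791]
tcp_rot: [[0.391, 0.92, 0.002], [0.92, -0.391, 0.006], [0.007, -0.0, -1.0]]
ft_force: [0.8, 0.3, -1.3]
finger_gap: 0.0475
```

Stand pose checks out (pedal within 2 px, tilt about 0.81 in both views). Next I cross over to the work area at height.

Request:
{"name": "send_rows", "arguments": {"plan": [[[-0.17,0.15,0],0,1],[[-0.34,0.3,0],0,1],[[-0.51,0.45,0],0,1],[[-0.68,0.6,0],0,1],[[-0.85,0.75,0],0,1]]}}

```text
time_s: 1.35
eef_pos: [0.3341, 0.3043, 0.4737]
tcp_rot: [[0.391, 0.92, -0.001], [0.92, -0.391, -0.001], [-0.001, -0.0, -1.0]]
ft_force: [1.4, -0.3, 0.5]
finger_gap: 0.0006
```

Request:
{"name": "send_rows", "arguments": {"plan": [[[-0.17,0.15,0],0,1],[[-0.34,0.3,0],0,1],[[-0.51,0.45,0],0,1],[[-0.68,0.6,0],0,1],[[-0.85,0.75,0],0,1]]}}

```text
time_s: 1.98
eef_pos: [0.4233, 0.0355, 0.4739]
tcp_rot: [[0.391, 0.92, -0.001], [0.92, -0.391, -0.0], [-0.0, -0.001, -1.0]]
ft_force: [1.4, -0.4, 0.5]
finger_gap: 0.0007
```

Request:
{"name": "send_rows", "arguments": {"plan": [[[-0.17,0.13,0],0,1],[[-0.34,0.26,0],0,1],[[-0.51,0.39,0],0,1],[[-0.68,0.52,0],0,1],[[-0.78,0.64,0],0,1]]}}

```text
time_s: 2.6
eef_pos: [0.494, -0.2069, 0.4741]
tcp_rot: [[0.392, 0.92, -0.0], [0.92, -0.392, -0.0], [-0.0, -0.0, -1.0]]
ft_force: [1.3, 1.9, 0.8]
finger_gap: 0.0004
```

```bash
python3 - <<'E'
from bench import r
import numpy as np
o=r.observe()
for k in("time_s","joints","eef_pos","tcp_rot"): print(k,np.round(o[k],4).tolist())
E
```

```text
time_s 2.6
joints [-0.4085, 0.1669, 0.885, 1.4583, -0.1288, 1.577, 1.6364]
eef_pos [0.494, -0.2069, 0.4741]
tcp_rot [[0.3924, 0.9198, -0.0001], [0.9198, -0.3924, -0.0001], [-0.0001, -0.0001, -1.0]]
```

Now a safe test, high up: what does the arm do at the edge of its reach?

Request:
{"name": "send_rows", "arguments": {"plan": [[[0.1,0.23,0],0,1],[[0.2,0.46,0],0,1],[[0.3,0.69,0],0,1],[[0.4,0.92,0],0,1],[[0.4,0.92,0],0,1]]}}

```text
time_s: 3.22
eef_pos: [0.7473, -0.2027, 0.4705]
tcp_rot: [[0.391, 0.921, -0.004], [0.921, -0.391, 0.0], [-0.001, -0.004, -1.0]]
ft_force: [-0.6, 0.1, 0.8]
finger_gap: 0.0003
```

Request:
{"name": "send_rows", "arguments": {"plan": [[[0.1,0.23,0],0,1],[[0.2,0.46,0],0,1],[[0.3,0.69,0],0,1],[[0.4,0.92,0],0,1],[[0.4,0.92,0],0,1]]}}

```text
time_s: 3.85
eef_pos: [0.8454, -0.1866, 0.4347]
tcp_rot: [[0.394, 0.919, 0.031], [0.919, -0.394, -0.004], [0.009, 0.03, -1.0]]
ft_force: [-0.8, 0.2, 0.9]
finger_gap: 0.0007
```

```bash
python3 - <<'E'
from bench import r
import numpy as np
o=r.observe()
for k in("time_s","joints","eef_pos","tcp_rot"): print(k,np.round(o[k],4).tolist())
E
```

```text
time_s 3.85
joints [0.1639, 1.0749, 0.9847, 0.0586, -0.9629, 2.0027, 1.383]
eef_pos [0.8454, -0.1866, 0.4347]
tcp_rot [[0.3937, 0.9187, 0.0308], [0.9192, -0.3938, -0.0038], [0.0087, 0.0298, -0.9995]]
```

Request:
{"name": "send_rows", "arguments": {"plan": [[[-0.1,-0.23,0],0,1],[[-0.2,-0.46,0],0,1],[[-0.3,-0.69,0],0,1],[[-0.3,-0.69,0],0,1],[[-0.3,-0.69,0],0,1]]}}

```text
time_s: 4.47
eef_pos: [0.681, -0.1867, 0.4332]
tcp_rot: [[0.393, 0.919, 0.033], [0.919, -0.393, -0.008], [0.006, 0.033, -0.999]]
ft_force: [1.6, -0.3, 2.6]
finger_gap: 0.0003
```

```bash
python3 - <<'E'
from bench import r
import numpy as np
o=r.observe()
for k in("time_s","joints","eef_pos","tcp_rot"): print(k,np.round(o[k],4).tolist())
E
```

```text
time_s 4.475
joints [-0.3655, 0.6909, 1.1943, 1.1099, -0.6541, 1.673, 1.7976]
eef_pos [0.681, -0.1867, 0.4332]
tcp_rot [[0.3932, 0.9189, 0.0329], [0.9195, -0.3931, -0.0077], [0.0058, 0.0333, -0.9994]]
```

The controller keeps the achieved pose as the new command, so pushing sideways against the reach limit tilts the tool outward a little and the tilt stays. I'll repeat that to build up the 30–45° needed.

Request:
{"name": "send_rows", "arguments": {"plan": [[[0.2,0.46,0],0,1],[[0.42,1,0],0,1],[[0.42,1,0],0,1],[[0.42,1,0],0,1],[[0.42,1,0],0,1]]}}

```text
time_s: 5.1
eef_pos: [0.8478, -0.1788, 0.4374]
tcp_rot: [[0.398, 0.917, 0.036], [0.917, -0.398, -0.01], [0.005, 0.037, -0.999]]
ft_force: [26.1, 131.4, 39.9]
finger_gap: 0.0004
```

Request:
{"name": "send_rows", "arguments": {"plan": [[[0.42,1,0],0,1],[[0.42,1,0],0,1],[[0.42,1,0],0,1],[[0.42,1,0],0,1],[[0.42,1,0],0,1]]}}

```text
time_s: 5.72
eef_pos: [0.8562, -0.1438, 0.4287]
tcp_rot: [[0.393, 0.919, 0.027], [0.92, -0.393, -0.008], [0.003, 0.028, -1.0]]
ft_force: [0.2, 0.1, 0.8]
finger_gap: 0.0008
```

Request:
{"name": "send_rows", "arguments": {"plan": [[[0.42,1,0],0,1]]}}

```text
time_s: 5.85
eef_pos: [0.8583, -0.1357, 0.4232]
tcp_rot: [[0.395, 0.919, 0.021], [0.919, -0.394, -0.008], [0.001, 0.022, -1.0]]
ft_force: [-0.5, 0.3, 0.6]
finger_gap: 0.0005
```

```bash
cat > o.py <<'E'
from bench import r
import numpy as np
from h import S
o=r.observe()
for k in("time_s","joints","eef_pos","tcp_rot","ft_force","finger_gap"): print(k,np.round(o[k],4).tolist())
z=np.array(o["tcp_rot"])[:,2];print("tilt",np.degrees(np.arccos(-z[2])),"S",S(o["eef_pos"]).round(1),"tipS",S(np.array(o["eef_pos"])+.019*z).round(1))
E
python3 o.py
```

```text
time_s 5.85
joints [0.1022, 1.0963, 1.2238, 0.0573, -1.1917, 2.0032, 1.3297]
eef_pos [0.8583, -0.1357, 0.4232]
tcp_rot [[0.3945, 0.9187, 0.0208], [0.9189, -0.3944, -0.0082], [0.0006, 0.0224, -0.9997]]
ft_force [-0.5143, 0.2778, 0.6418]
finger_gap 0.0005
tilt 1.2837660754111933 S [238.3 117.3 423.2] tipS [238.7 117.1 404.2]
```

There was one transient of over 130 N in the force reading when the arm hit its joint stops at full speed, with no contact there, and tilt does not build up at that limit. I'll approach limits gently and try the other one: j6's upper stop, reached by going high and close in, should force an outward tilt.

Request:
{"name": "send_rows", "arguments": {"plan": [[[-0.06,-0.09,-0.02],0,1],[[-0.2,-0.3,-0.08],0,1],[[-0.34,-0.5,-0.14],0,1],[[-0.5,-0.74,-0.2],0,1],[[-0.6,-0.88,-0.24],0,1]]}}

```text
time_s: 6.48
eef_pos: [0.6655, -0.1728, 0.466]
tcp_rot: [[0.392, 0.92, 0.019], [0.92, -0.392, -0.008], [-0.0, 0.02, -1.0]]
ft_force: [0.3, -0.1, 3.2]
finger_gap: 0.0005
```

Request:
{"name": "send_rows", "arguments": {"plan": [[[-0.1,-0.13,-0.1],0,1],[[-0.2,-0.26,-0.2],0,1],[[-0.23,-0.33,-0.3],0,1],[[-0.23,-0.33,-0.45],0,1],[[-0.23,-0.33,-0.6],0,1]]}}

```text
time_s: 7.1
eef_pos: [0.5653, -0.1919, 0.6163]
tcp_rot: [[0.393, 0.919, 0.021], [0.92, -0.393, -0.007], [0.001, 0.022, -1.0]]
ft_force: [0.2, -0.3, 0.1]
finger_gap: 0.0005
```

```bash
python3 o.py
```

```text
time_s 7.1
joints [-0.3627, 0.4625, 1.2049, 0.9433, -0.4771, 1.9568, 1.769]
eef_pos [0.5653, -0.1919, 0.6163]
tcp_rot [[0.393, 0.9193, 0.0208], [0.9195, -0.3929, -0.0075], [0.0013, 0.0221, -0.9998]]
ft_force [0.1796, -0.3305, 0.0548]
finger_gap 0.0005
tilt 1.2673210949053018 S [-56.   68.5 616.3] tipS [-55.6  68.3 597.3]
```

Request:
{"name": "send_rows", "arguments": {"plan": [[[0,0,-0.15],0,1],[[0,0,-0.3],0,1],[[0,0,-0.45],0,1],[[0,0,-0.6],0,1],[[0,0,-0.6],0,1]]}}

```text
time_s: 7.72
eef_pos: [0.551, -0.1884, 0.6821]
tcp_rot: [[0.394, 0.917, 0.067], [0.919, -0.393, -0.024], [0.004, 0.071, -0.997]]
ft_force: [-0.7, 0.3, 0.7]
finger_gap: 0.0004
```

```bash
python3 o.py
```

```text
time_s 7.725
joints [0.1336, 0.3016, 0.2411, 0.7726, -0.0793, 2.0033, 1.4914]
eef_pos [0.551, -0.1884, 0.6821]
tcp_rot [[0.394, 0.9167, 0.0666], [0.9191, -0.3933, -0.0241], [0.0041, 0.0707, -0.9975]]
ft_force [-0.7421, 0.3086, 0.6541]
finger_gap 0.0004
tilt 4.06127402425902 S [-70.2  72.4 682.1] tipS [-69.   72.  663.1]
```

Request:
{"name": "send_rows", "arguments": {"plan": [[[0,0,-0.15],0,1],[[0,0,-0.3],0,1],[[0,0,-0.45],0,1],[[0,0,-0.6],0,1],[[0,0,-0.6],0,1]]}}

```text
time_s: 8.35
eef_pos: [0.5202, -0.1777, 0.7246]
tcp_rot: [[0.393, 0.909, 0.137], [0.92, -0.39, -0.048], [0.009, 0.145, -0.989]]
ft_force: [0.3, -0.4, 0.7]
finger_gap: 0.0007
```

```bash
python3 o.py
```

```text
time_s 8.35
joints [0.0586, 0.224, 0.322, 0.7787, -0.0821, 2.0031, 1.4942]
eef_pos [0.5202, -0.1777, 0.7246]
tcp_rot [[0.393, 0.9094, 0.1366], [0.9195, -0.3901, -0.0481], [0.0095, 0.1445, -0.9895]]
ft_force [0.254, -0.4311, 0.7207]
finger_gap 0.0007
tilt 8.326450558029192 S [-100.7   83.9  724.6] tipS [-98.1  82.9 705.8]
```

That works: about 4° of outward tilt per call. I'll continue and drift left so the tilt points along stand +x.

Request:
{"name": "send_rows", "arguments": {"plan": [[[0.1,0.02,-0.2],0,1],[[0.2,0.04,-0.4],0,1],[[0.3,0.05,-0.6],0,1],[[0.42,0.07,-0.8],0,1],[[0.42,0.07,-0.8],0,1]]}}

```text
time_s: 8.98
eef_pos: [0.5213, -0.0929, 0.761]
tcp_rot: [[0.39, 0.897, 0.208], [0.92, -0.386, -0.062], [0.025, 0.215, -0.976]]
ft_force: [-0.0, 0.3, -0.6]
finger_gap: 0.0004
```

Request:
{"name": "send_rows", "arguments": {"plan": [[[0.1,0.05,-0.2],0,1],[[0.2,0.1,-0.4],0,1],[[0.3,0.15,-0.6],0,1],[[0.42,0.2,-0.8],0,1],[[0.42,0.2,-0.8],0,1]]}}

```text
time_s: 9.6
eef_pos: [0.5315, -0.0245, 0.7915]
tcp_rot: [[0.385, 0.88, 0.279], [0.922, -0.382, -0.067], [0.047, 0.284, -0.958]]
ft_force: [-0.2, 0.3, -0.2]
finger_gap: 0.0007
```

```bash
python3 o.py
```

```text
time_s 9.6
joints [-0.4499, 0.1927, 0.5993, 0.6863, -0.0839, 2.0032, 1.2472]
eef_pos [0.5315, -0.0245, 0.7915]
tcp_rot [[0.3846, 0.8798, 0.2794], [0.9219, -0.3816, -0.0674], [0.0473, 0.2835, -0.9578]]
ft_force [-0.206, 0.3044, -0.1591]
finger_gap 0.0007
tilt 16.703861163911192 S [-85.5 236.8 791.5] tipS [-80.3 235.3 773.3]
```

Request:
{"name": "send_rows", "arguments": {"plan": [[[0.12,0.07,-0.23],0,1],[[0.24,0.15,-0.46],0,1],[[0.36,0.22,-0.7],0,1],[[0.49,0.3,-0.93],0,1],[[0.49,0.3,-0.93],0,1]]}}

```text
time_s: 10.22
eef_pos: [0.5363, 0.0391, 0.8199]
tcp_rot: [[0.375, 0.858, 0.35], [0.924, -0.377, -0.065], [0.076, 0.348, -0.935]]
ft_force: [-0.0, 0.5, -0.5]
finger_gap: 0.0003
```

Request:
{"name": "send_rows", "arguments": {"plan": [[[0.12,0.1,-0.23],0,1],[[0.24,0.2,-0.46],0,1],[[0.36,0.28,-0.7],0,1],[[0.49,0.38,-0.93],0,1],[[0.49,0.38,-0.93],0,1]]}}

```text
time_s: 10.85
eef_pos: [0.5324, 0.0911, 0.8538]
tcp_rot: [[0.358, 0.828, 0.432], [0.927, -0.371, -0.058], [0.112, 0.421, -0.9]]
ft_force: [-0.1, 0.3, -0.7]
finger_gap: 0.0003
```

Request:
{"name": "send_rows", "arguments": {"plan": [[[0.05,0.12,-0.23],0,1],[[0.1,0.25,-0.46],0,1],[[0.15,0.38,-0.7],0,1],[[0.2,0.5,-0.93],0,1],[[0.2,0.5,-0.93],0,1]]}}

```text
time_s: 11.48
eef_pos: [0.5173, 0.0836, 0.8871]
tcp_rot: [[0.343, 0.799, 0.494], [0.929, -0.367, -0.051], [0.14, 0.476, -0.868]]
ft_force: [0.6, -1.1, 1.1]
finger_gap: 0.0005
```

```bash
python3 o.py
```

```text
time_s 11.475
joints [-0.7565, 0.2197, 0.8008, 0.4611, -0.1113, 2.0032, 1.0972]
eef_pos [0.5173, 0.0836, 0.8871]
tcp_rot [[0.3435, 0.799, 0.4936], [0.9286, -0.3675, -0.0513], [0.1404, 0.476, -0.8682]]
ft_force [0.5819, -1.0722, 1.0709]
finger_gap 0.0005
tilt 29.752103685384125 S [-97.  345.2 887.1] tipS [-87.7 343.9 870.6]
```

Request:
{"name": "send_rows", "arguments": {"plan": [[[0.08,0.12,-0.23],0,1],[[0.17,0.25,-0.46],0,1],[[0.25,0.36,-0.7],0,1],[[0.34,0.48,-0.93],0,1],[[0.34,0.48,-0.93],0,1]]}}

```text
time_s: 12.1
eef_pos: [0.4974, 0.0989, 0.9165]
tcp_rot: [[0.326, 0.768, 0.552], [0.93, -0.364, -0.043], [0.168, 0.527, -0.833]]
ft_force: [0.4, 0.9, -1.4]
finger_gap: 0.0004
```

Request:
{"name": "send_rows", "arguments": {"plan": [[[0.05,0.12,-0.2],0,1],[[0.1,0.25,-0.4],0,1],[[0.15,0.38,-0.6],0,1]]}}

```text
time_s: 12.48
eef_pos: [0.4834, 0.0926, 0.9449]
tcp_rot: [[0.309, 0.734, 0.604], [0.931, -0.362, -0.036], [0.192, 0.574, -0.796]]
ft_force: [-0.2, -0.2, -0.2]
finger_gap: 0.0005
```

```bash
python3 o.py; python3 - <<'E'
from h import *
c=C(np.load("scene0.npz"));t=C(np.load("top0.npz"))
# feet black tops, scene crop px -> full px ; top view px
for uv in ((320,230.5),(359.7,270.5)): print("foot scene@70",S(c.ray(uv,.070)).round(0))
for uv in ((346.5,195),(392.5,195)): print("foot top@70",S(t.ray(uv,.070)).round(0))
E
```

```text
time_s 12.475
joints [-0.8691, 0.1961, 0.9243, 0.3609, -0.1273, 2.0032, 1.0876]
eef_pos [0.4834, 0.0926, 0.9449]
tcp_rot [[0.3094, 0.7343, 0.6042], [0.9313, -0.3625, -0.0364], [0.1923, 0.574, -0.796]]
ft_force [-0.2455, -0.205, -0.1859]
finger_gap 0.0005
tilt 37.253140478020065 S [-130.7  355.1  944.9] tipS [-119.2  354.1  929.8]
foot scene@70 [-75.  58.  70.]
foot scene@70 [-76. -55.  70.]
foot top@70 [-54.  54.  70.]
foot top@70 [-58. -52.  70.]
```

Tilt is now 37° at azimuth −3.4°, which is what's needed. Feet at about (−68, ±55) stay clear of the gripper body. Next: level the jaw axis, then descend to the approach line in front of the pedal.

Request:
{"name": "send_rows", "arguments": {"plan": [[[0,0,0.05],-0.1,1],[[0,0,0.1],-0.206,1],[[0,0,0.1],-0.206,1]]}}

```text
time_s: 12.85
eef_pos: [0.4985, 0.0925, 0.9242]
tcp_rot: [[0.059, 0.796, 0.603], [0.998, -0.047, -0.035], [0.0, 0.604, -0.797]]
ft_force: [-0.9, 1.2, -0.1]
finger_gap: 0.0001
```

Request:
{"name": "send_rows", "arguments": {"plan": [[[-0.09,-0.11,0.14],0,1],[[-0.18,-0.22,0.28],0,1],[[-0.27,-0.33,0.42],0,1],[[-0.36,-0.44,0.56],0,1],[[-0.45,-0.54,0.7],0,1]]}}

```text
time_s: 13.48
eef_pos: [0.4908, 0.0011, 0.7498]
tcp_rot: [[0.058, 0.795, 0.604], [0.998, -0.05, -0.031], [0.005, 0.605, -0.797]]
ft_force: [1.4, 0.5, 0.0]
finger_gap: 0.0005
```

Request:
{"name": "send_rows", "arguments": {"plan": [[[-0.09,-0.11,0.14],0,1],[[-0.18,-0.22,0.28],0,1],[[-0.27,-0.33,0.42],0,1],[[-0.36,-0.44,0.56],0,1],[[-0.45,-0.54,0.65],0,1]]}}

```text
time_s: 14.1
eef_pos: [0.4828, -0.0806, 0.592]
tcp_rot: [[0.059, 0.796, 0.602], [0.998, -0.048, -0.034], [0.002, 0.603, -0.798]]
ft_force: [0.4, 0.3, -0.5]
finger_gap: 0.0006
```

```bash
cat > go.py <<'E'
import sys
from h import *
from bench import r
o=r.observe();R=np.array(o["tcp_rot"]);p=np.array(o["eef_pos"])
def need(*tip): # stand-frame tip target mm -> units
    d=W(*tip)-(p+.019*R[:,2]); print("tip",tip,"units",(R.T@d/.25).round(3))
a=list(map(float,sys.argv[1:]))
for i in range(0,len(a),3): need(*a[i:i+3])
E
python3 o.py; python3 go.py -145 10 260 -85 5 180 7 0 58
```

```text
time_s 14.1
joints [-0.3698, -0.38, 0.3098, 1.7411, 0.1927, 1.1197, 1.4423]
eef_pos [0.4828, -0.0806, 0.592]
tcp_rot [[0.0587, 0.7962, 0.6022], [0.9983, -0.0478, -0.0342], [0.0016, 0.6032, -0.7976]]
ft_force [0.4294, 0.3153, -0.4803]
finger_gap 0.0006
tilt 37.0983597695257 S [-135.6  181.9  592. ] tipS [-124.2  180.9  576.8]
tip (-145.0, 10.0, 260.0) units [-0.69  -0.784  0.994]
tip (-85.0, 5.0, 180.0) units [-0.691 -0.785  1.395]
tip (7.0, 0.0, 58.0) units [-0.68  -0.786  2.006]
```

Request:
{"name": "send_rows", "arguments": {"plan": [[[-0.07,-0.07,0.16],0,1],[[-0.14,-0.14,0.32],0,1],[[-0.21,-0.21,0.46],0,1],[[-0.28,-0.3,0.6],0,1],[[-0.35,-0.39,0.7],0,1]]}}

```text
time_s: 14.72
eef_pos: [0.5059, -0.1703, 0.3933]
tcp_rot: [[0.059, 0.797, 0.602], [0.998, -0.048, -0.035], [0.001, 0.603, -0.798]]
ft_force: [0.7, -0.3, -0.1]
finger_gap: 0.0003
```

```bash
python3 o.py; python3 go.py -85 5 180 7 0 58
```

```text
time_s 14.725
joints [-0.4267, -0.2996, 0.6498, 2.0773, 0.0939, 0.6673, 1.7172]
eef_pos [0.5059, -0.1703, 0.3933]
tcp_rot [[0.0594, 0.7966, 0.6016], [0.9982, -0.048, -0.0351], [0.0009, 0.6026, -0.798]]
ft_force [0.6981, -0.3432, -0.0613]
finger_gap 0.0003
tilt 37.05739300691304 S [-114.8   91.7  393.3] tipS [-103.4   90.7  378.2]
tip (-85.0, 5.0, 180.0) units [-0.336 -0.396  0.694]
tip (7.0, 0.0, 58.0) units [-0.325 -0.396  1.306]
```

Request:
{"name": "send_rows", "arguments": {"plan": [[[-0.07,-0.08,0.14],0,1],[[-0.14,-0.16,0.28],0,1],[[-0.21,-0.24,0.42],0,1],[[-0.28,-0.32,0.56],0,1],[[-0.33,-0.4,0.69],0,1]]}}

```text
time_s: 15.35
eef_pos: [0.5219, -0.2212, 0.2772]
tcp_rot: [[0.044, 0.794, 0.607], [0.999, -0.022, -0.043], [-0.021, 0.608, -0.794]]
ft_force: [-0.3, -0.1, 1.0]
finger_gap: 0.0007
```

```bash
python3 o.py; python3 go.py 7 0 58 7 0 65; python3 - <<'E'
from h import *
from bench import cams
c=cams.capture("scene");im=c["image"][110:340,200:480];cv2.imwrite("pics/s2.png",cv2.resize(im,None,fx=2.6,fy=2.6,interpolation=cv2.INTER_CUBIC)[:,:,::-1])
E
```

```text
time_s 15.35
joints [-0.4008, -0.034, 0.8799, 2.1868, -0.5612, 0.4263, 2.471]
eef_pos [0.5219, -0.2212, 0.2772]
tcp_rot [[0.0437, 0.7939, 0.6065], [0.9988, -0.0219, -0.0434], [-0.0212, 0.6077, -0.7939]]
ft_force [-0.3077, -0.117, 0.9882]
finger_gap 0.0007
tilt 37.44948238666034 S [-100.1   40.3  277.2] tipS [-88.6  39.2 262.1]
tip (7.0, 0.0, 58.0) units [-0.113 -0.186  0.889]
tip (7.0, 0.0, 65.0) units [-0.113 -0.169  0.867]
```

View pics/s2.png

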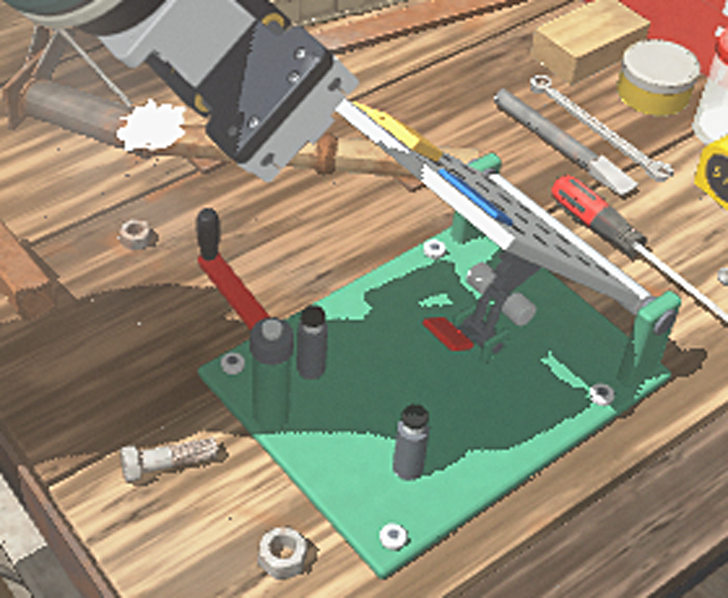

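The gripper sits at upper left, well clear of the table lip. The pedal is at about crop (447,333) with an open lane. j7 is near its range end (2.47 of 2.82), so I'll take the equivalent half turn here first.

Request:
{"name": "send_rows", "arguments": {"plan": [[[0,0,0],0.1,1],[[0,0,0],0.21,1],[[0,0,0],0.32,1],[[0,0,0],0.43,1],[[0,0,0],0.52,1]]}}

```text
time_s: 16.02
eef_pos: [0.5209, -0.2229, 0.2781]
tcp_rot: [[0.613, 0.506, 0.607], [0.662, -0.748, -0.045], [0.431, 0.43, -0.793]]
ft_force: [0.2, -0.4, -0.7]
finger_gap: 0.0006
```

Request:
{"name": "send_rows", "arguments": {"plan": [[[0,0,0],0.11,1],[[0,0,0],0.22,1],[[0,0,0],0.33,1],[[0,0,0],0.44,1],[[0,0,0],0.52,1]]}}

```text
time_s: 16.65
eef_pos: [0.5209, -0.2229, 0.2781]
tcp_rot: [[0.788, -0.1, 0.607], [-0.092, -0.995, -0.045], [0.609, -0.02, -0.793]]
ft_force: [0.8, -0.0, 0.4]
finger_gap: 0.0004
```

Request:
{"name": "send_rows", "arguments": {"plan": [[[0,0,0],0.11,1],[[0,0,0],0.22,1],[[0,0,0],0.33,1],[[0,0,0],0.44,1],[[0,0,0],0.52,1]]}}

```text
time_s: 17.27
eef_pos: [0.5209, -0.2229, 0.2781]
tcp_rot: [[0.467, -0.643, 0.607], [-0.788, -0.614, -0.045], [0.402, -0.457, -0.793]]
ft_force: [-0.2, -0.5, -0.1]
finger_gap: 0.0004
```

```bash
python3 o.py; python3 go.py 7 0 58
```

```text
time_s 17.275
joints [-0.2625, -0.0279, 0.7463, 2.1843, -0.5767, 0.4298, 0.0271]
eef_pos [0.5209, -0.2229, 0.2781]
tcp_rot [[0.4666, -0.6431, 0.6072], [-0.7878, -0.6142, -0.0453], [0.4021, -0.4573, -0.7933]]
ft_force [-0.1639, -0.4759, -0.0584]
finger_gap 0.0004
tilt 37.50972105170216 S [-101.1   38.7  278.1] tipS [-89.6  37.5 263.1]
tip (7.0, 0.0, 58.0) units [-0.037  0.21   0.894]
```

Request:
{"name": "send_rows", "arguments": {"plan": [[[0,0,0],0.11,1],[[0,0,0],0.22,1],[[0,0,0],0.33,1],[[0,0,0],0.44,1],[[0,0,0],0.46,1]]}}

```text
time_s: 17.9
eef_pos: [0.5209, -0.2228, 0.278]
tcp_rot: [[-0.071, -0.791, 0.607], [-0.997, 0.054, -0.045], [0.003, -0.609, -0.793]]
ft_force: [-0.9, 0.0, -0.8]
finger_gap: 0.0003
```

Request:
{"name": "send_rows", "arguments": {"plan": [[[0.03,0.05,0.08],0,1],[[0.06,0.1,0.16],0,1],[[0.09,0.15,0.24],0,1],[[0.11,0.18,0.32],0,1],[[0.11,0.18,0.4],0,1]]}}

```text
time_s: 18.52
eef_pos: [0.5333, -0.2505, 0.1857]
tcp_rot: [[-0.064, -0.798, 0.599], [-0.998, 0.043, -0.049], [0.013, -0.601, -0.799]]
ft_force: [1.0, 0.0, 0.3]
finger_gap: 0.0005
```

```bash
python3 o.py; python3 go.py 7 0 58 5 0 45 0 0 26
```

```text
time_s 18.525
joints [0.209, 0.1996, 0.3485, 2.2091, -1.1816, 0.3593, -0.0456]
eef_pos [0.5333, -0.2505, 0.1857]
tcp_rot [[-0.0641, -0.798, 0.5993], [-0.9979, 0.0432, -0.0493], [0.0134, -0.6012, -0.799]]
ft_force [1.0283, 0.0325, 0.2763]
finger_gap 0.0005
tilt 36.96416895124691 S [-89.4  10.8 185.7] tipS [-78.1   9.6 170.5]
tip (7.0, 0.0, 58.0) units [ 0.002 -0.003  0.566]
tip (5.0, 0.0, 45.0) units [0.002 0.035 0.602]
tip (0.0, 0.0, 26.0) units [0.002 0.096 0.651]
```

Request:
{"name": "send_rows", "arguments": {"plan": [[[0,0,0.1],0,1],[[0,0,0.2],0,1],[[0,0,0.3],0,1],[[0,0,0.4],0,1],[[0,0,0.4],0,1]]}}

```text
time_s: 19.15
eef_pos: [0.596, -0.2614, 0.1168]
tcp_rot: [[-0.058, -0.811, 0.582], [-0.998, 0.045, -0.036], [0.003, -0.583, -0.812]]
ft_force: [-0.4, -0.2, 0.1]
finger_gap: 0.0003
```

```bash
python3 o.py; python3 go.py 7 0 58 5 0 45 0 0 26
```

```text
time_s 19.15
joints [0.6261, 0.4173, -0.1708, 2.0836, -1.1916, 0.1894, -0.0047]
eef_pos [0.596, -0.2614, 0.1168]
tcp_rot [[-0.058, -0.8109, 0.5824], [-0.9983, 0.0454, -0.0361], [0.0028, -0.5835, -0.8121]]
ft_force [-0.4199, -0.1948, 0.1408]
finger_gap 0.0003
tilt 35.69659069398855 S [-27.   -1.7 116.8] tipS [-16.   -2.7 101.3]
tip (7.0, 0.0, 58.0) units [-0.019  0.028  0.194]
tip (5.0, 0.0, 45.0) units [-0.018  0.064  0.231]
tip (0.0, 0.0, 26.0) units [-0.017  0.125  0.281]
```

Request:
{"name": "send_rows", "arguments": {"plan": [[[0,0.01,0.04],0,1],[[-0.01,0.02,0.08],0,1],[[-0.01,0.03,0.12],0,1],[[-0.02,0.04,0.16],0,1],[[-0.02,0.04,0.18],0,1]]}}

```text
time_s: 19.77
eef_pos: [0.6189, -0.263, 0.0872]
tcp_rot: [[-0.049, -0.825, 0.564], [-0.999, 0.045, -0.021], [-0.009, -0.564, -0.826]]
ft_force: [-0.6, -0.4, 0.3]
finger_gap: 0.0005
```

```bash
python3 o.py; python3 go.py 5 0 50 0 0 26
```

```text
time_s 19.775
joints [0.5844, 0.4993, -0.1427, 2.0261, -1.1917, 0.189, -0.0087]
eef_pos [0.6189, -0.263, 0.0872]
tcp_rot [[-0.0492, -0.8245, 0.5637], [-0.9988, 0.0455, -0.0206], [-0.0087, -0.564, -0.8257]]
ft_force [-0.5876, -0.4255, 0.3192]
finger_gap 0.0005
tilt 34.33737943521962 S [-4.2 -3.9 87.2] tipS [ 6.5 -4.6 71.5]
tip (5.0, 0.0, 50.0) units [-0.017  0.055  0.067]
tip (0.0, 0.0, 26.0) units [-0.015  0.125  0.135]
```

Request:
{"name": "send_rows", "arguments": {"plan": [[[0,0.02,0.02],0,1],[[-0.01,0.035,0.04],0,1],[[-0.01,0.05,0.06],0,1],[[-0.01,0.065,0.075],0,1],[[-0.01,0.08,0.09],0,1]]}}

```text
time_s: 20.4
eef_pos: [0.6185, -0.266, 0.0673]
tcp_rot: [[-0.043, -0.835, 0.548], [-0.999, 0.046, -0.009], [-0.018, -0.548, -0.836]]
ft_force: [-0.1, 1.0, 0.8]
finger_gap: 0.0006
```

```bash
python3 o.py; python3 go.py 0 0 26
```

```text
time_s 20.4
joints [0.5984, 0.5393, -0.1512, 2.0121, -1.1917, 0.189, 0.0078]
eef_pos [0.6185, -0.266, 0.0673]
tcp_rot [[-0.0433, -0.8351, 0.5484], [-0.9989, 0.0461, -0.0085], [-0.0182, -0.5482, -0.8362]]
ft_force [-0.0982, 1.0013, 0.7971]
finger_gap 0.0006
tilt 33.26151123341141 S [-4.6 -6.9 67.3] tipS [ 5.8 -7.3 51.4]
tip (0.0, 0.0, 26.0) units [-0.026  0.077  0.072]
```

Request:
{"name": "send_rows", "arguments": {"plan": [[[-0.01,0.02,0.02],0,1],[[-0.02,0.035,0.035],0,1],[[-0.03,0.05,0.05],0,1],[[-0.03,0.065,0.065],0,1],[[-0.04,0.08,0.08],0,1]]}}

```text
time_s: 21.02
eef_pos: [0.6174, -0.2612, 0.0498]
tcp_rot: [[-0.037, -0.846, 0.531], [-0.999, 0.046, 0.005], [-0.029, -0.531, -0.847]]
ft_force: [-0.0, -0.3, -0.5]
finger_gap: 0.0007
```

```bash
python3 o.py; python3 go.py 0 0 24
```

```text
time_s 21.025
joints [0.5912, 0.5692, -0.1487, 2.0061, -1.1917, 0.189, 0.0108]
eef_pos [0.6174, -0.2612, 0.0498]
tcp_rot [[-0.0367, -0.8463, 0.5314], [-0.9989, 0.0463, 0.0049], [-0.0288, -0.5306, -0.8471]]
ft_force [-0.0332, -0.3212, -0.4879]
finger_gap 0.0007
tilt 32.09925095179114 S [-5.6 -2.1 49.8] tipS [ 4.5 -2.3 33.7]
tip (0.0, 0.0, 24.0) units [-0.007  0.036  0.023]
```

Request:
{"name": "send_rows", "arguments": {"plan": [[[0,0.015,0.01],0,1],[[-0.01,0.03,0.02],0,1],[[-0.01,0.045,0.03],0,1],[[-0.01,0.055,0.035],0,1],[[-0.01,0.055,0.035],0,1]]}}

```text
time_s: 21.65
eef_pos: [0.6159, -0.2616, 0.0444]
tcp_rot: [[-0.032, -0.849, 0.528], [-0.999, 0.045, 0.011], [-0.033, -0.527, -0.849]]
ft_force: [-3.7, 2.4, 33.3]
finger_gap: 0.0007
```

```bash
python3 o.py; python3 - <<'E'
from h import *
from bench import cams
c=cams.capture("scene");im=c["image"][150:310,250:480];cv2.imwrite("pics/s3.png",cv2.resize(im,None,fx=3.2,fy=3.2,interpolation=cv2.INTER_CUBIC)[:,:,::-1])
E
```

```text
time_s 21.65
joints [0.6025, 0.5797, -0.1573, 2.0044, -1.1923, 0.19, 0.0216]
eef_pos [0.6159, -0.2616, 0.0444]
tcp_rot [[-0.0319, -0.8488, 0.5278], [-0.9989, 0.0445, 0.0112], [-0.033, -0.5268, -0.8493]]
ft_force [-3.6557, 2.3611, 33.3388]
finger_gap 0.0007
tilt 31.861686475262992 S [-7.2 -2.5 44.4] tipS [ 2.8 -2.5 28.2]
```

View pics/s3.png

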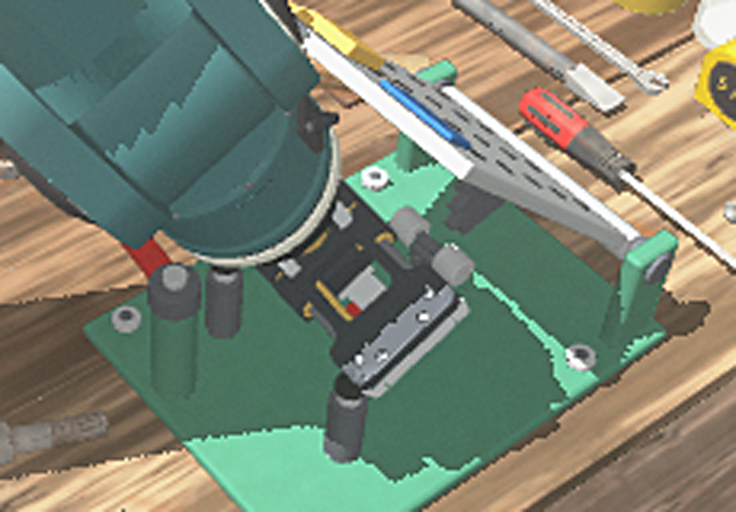

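The pawl's weights have swung forward and the 33 N is the end stop, so it looks flipped. I'll back out along the tool axis.

Request:
{"name": "send_rows", "arguments": {"plan": [[[0,0,-0.06],0,1],[[0,0,-0.15],0,1],[[0,0,-0.3],0,1],[[0,0,-0.5],0,1],[[0,0,-0.7],0,1]]}}

```text
time_s: 22.32
eef_pos: [0.52, -0.2631, 0.191]
tcp_rot: [[-0.033, -0.852, 0.522], [-0.999, 0.047, 0.013], [-0.035, -0.521, -0.853]]
ft_force: [0.8, -0.1, 0.4]
finger_gap: 0.0002
```

```bash
python3 o.py; python3 - <<'E'
from h import *
from bench import cams
c=cams.capture("scene");im=c["image"][150:310,250:480];cv2.imwrite("pics/s4.png",cv2.resize(im,None,fx=3.2,fy=3.2,interpolation=cv2.INTER_CUBIC)[:,:,::-1])
E
```

```text
time_s 22.325
joints [0.4057, 0.2031, 0.1879, 2.1258, -0.8039, 0.4801, -0.3707]
eef_pos [0.52, -0.2631, 0.191]
tcp_rot [[-0.0333, -0.8525, 0.5217], [-0.9988, 0.0468, 0.0126], [-0.0351, -0.5207, -0.853]]
ft_force [0.7514, -0.1452, 0.3665]
finger_gap 0.0002
tilt 31.456796371582623 S [-103.    -1.5  191. ] tipS [-93.1  -1.5 174.8]
```

View pics/s4.png

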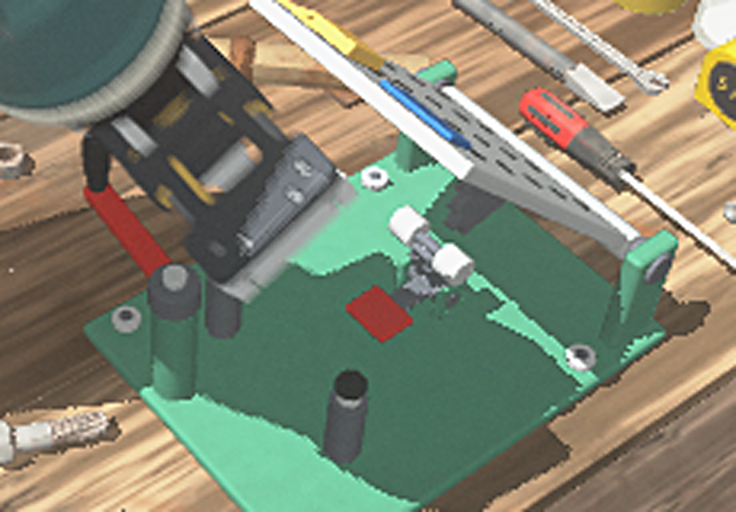

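The pedal is down (crop 380,313) and both weights hang forward: the pawl is released with the table still up and the cam still open. Next: over the top to the blue pad, then follow its arc down.

```bash
cat > arc.py <<'E'
import sys
from go import *
for th in (.8,.7,.6,.5,.4,.3,.2,.1,.02,0): need(*[round(120-213*np.cos(th)+9*np.sin(th)),-35,round(75+213*np.sin(th)+9*np.cos(th))])
E
python3 go.py -80 -25 275 -30 -35 262; python3 arc.py
```

```text
tip (-80.0, -25.0, 275.0) units [ 0.07  -0.254 -0.293]
tip (-30.0, -35.0, 262.0) units [ 0.099 -0.399 -0.143]
tip (-22, -35, 234) units [ 0.101 -0.368 -0.031]
tip (-37, -35, 219) units [ 0.106 -0.285 -0.011]
tip (-51, -35, 203) units [ 0.112 -0.204  0.014]
tip (-63, -35, 185) units [ 0.117 -0.126  0.05 ]
tip (-73, -35, 166) units [ 0.122 -0.052  0.093]
tip (-81, -35, 147) units [0.127 0.015 0.141]
tip (-87, -35, 126) units [0.131 0.079 0.2  ]
tip (-91, -35, 105) units [0.135 0.137 0.263]
tip (-93, -35, 88) units [0.137 0.179 0.317]
tip (-93, -35, 84) units [0.138 0.188 0.33 ]
```

Request:
{"name": "send_rows", "arguments": {"plan": [[[0.02,-0.09,-0.12],0,1],[[0.05,-0.18,-0.22],0,1],[[0.07,-0.25,-0.29],0,1],[[0.08,-0.32,-0.22],0,1],[[0.1,-0.39,-0.15],0,1]]}}

```text
time_s: 23.0
eef_pos: [0.5845, -0.2932, 0.2723]
tcp_rot: [[-0.033, -0.852, 0.523], [-0.999, 0.046, 0.012], [-0.034, -0.522, -0.852]]
ft_force: [-0.4, -0.4, 0.1]
finger_gap: 0.0002
```

```bash
python3 o.py;python3 arc.py
```

```text
time_s 23.0
joints [0.337, 0.2204, 0.2523, 1.8918, -0.6037, 0.6517, -0.6273]
eef_pos [0.5845, -0.2932, 0.2723]
tcp_rot [[-0.033, -0.8517, 0.5229], [-0.9989, 0.0461, 0.0122], [-0.0345, -0.5219, -0.8523]]
ft_force [-0.3568, -0.3978, 0.1231]
finger_gap 0.0002
tilt 31.53914685615338 S [-39.4 -33.2 272.3] tipS [-29.4 -33.2 256.1]
tip (-22, -35, 234) units [0.008 0.02  0.091]
tip (-37, -35, 219) units [0.014 0.103 0.111]
tip (-51, -35, 203) units [0.02  0.184 0.136]
tip (-63, -35, 185) units [0.025 0.262 0.172]
tip (-73, -35, 166) units [0.03  0.336 0.216]
tip (-81, -35, 147) units [0.034 0.403 0.264]
tip (-87, -35, 126) units [0.039 0.467 0.323]
tip (-91, -35, 105) units [0.042 0.524 0.386]
tip (-93, -35, 88) units [0.045 0.567 0.44 ]
tip (-93, -35, 84) units [0.046 0.575 0.454]
```

Request:
{"name": "send_rows", "arguments": {"plan": [[[0.005,0.01,0.05],0,1],[[0.01,0.02,0.09],0,1],[[0.01,0.06,0.1],0,1],[[0.015,0.1,0.11],0,1],[[0.02,0.14,0.125],0,1]]}}

```text
time_s: 23.62
eef_pos: [0.5697, -0.2961, 0.2267]
tcp_rot: [[-0.033, -0.852, 0.523], [-0.999, 0.046, 0.012], [-0.035, -0.522, -0.852]]
ft_force: [1.9, 1.8, 2.7]
finger_gap: 0.0003
```

```bash
python3 o.py;python3 arc.py
```

```text
time_s 23.625
joints [0.389, 0.2559, 0.2173, 1.9612, -0.7021, 0.575, -0.4962]
eef_pos [0.5697, -0.2961, 0.2267]
tcp_rot [[-0.0328, -0.8518, 0.5228], [-0.9989, 0.046, 0.0124], [-0.0346, -0.5218, -0.8524]]
ft_force [1.8939, 1.7638, 2.68]
finger_gap 0.0003
tilt 31.530518956106807 S [-54.2 -35.7 226.7] tipS [-44.3 -35.7 210.5]
tip (-22, -35, 234) units [-0.011 -0.125 -0.034]
tip (-37, -35, 219) units [-0.006 -0.042 -0.014]
tip (-51, -35, 203) units [-0.     0.039  0.011]
tip (-63, -35, 185) units [0.005 0.117 0.048]
tip (-73, -35, 166) units [0.01  0.191 0.092]
tip (-81, -35, 147) units [0.014 0.258 0.14 ]
tip (-87, -35, 126) units [0.019 0.322 0.199]
tip (-91, -35, 105) units [0.023 0.379 0.262]
tip (-93, -35, 88) units [0.025 0.422 0.316]
tip (-93, -35, 84) units [0.026 0.43  0.329]
```

Contact at about 3 N and the table is moving. Continue down the arc.

Request:
{"name": "send_rows", "arguments": {"plan": [[[0,0.04,0.012],0,1],[[0.005,0.08,0.03],0,1],[[0.005,0.12,0.05],0,1],[[0.01,0.155,0.072],0,1],[[0.01,0.19,0.095],0,1]]}}

```text
time_s: 24.25
eef_pos: [0.542, -0.2965, 0.1811]
tcp_rot: [[-0.033, -0.852, 0.522], [-0.999, 0.046, 0.012], [-0.034, -0.521, -0.853]]
ft_force: [1.5, -1.4, 2.0]
finger_gap: 0.0002
```

```bash
python3 o.py;python3 arc.py
```

```text
time_s 24.25
joints [0.4641, 0.2825, 0.1663, 2.0487, -0.8319, 0.4992, -0.3192]
eef_pos [0.542, -0.2965, 0.1811]
tcp_rot [[-0.0332, -0.852, 0.5224], [-0.9989, 0.0462, 0.0119], [-0.0342, -0.5215, -0.8526]]
ft_force [1.534, -1.3916, 1.9924]
finger_gap 0.0002
tilt 31.505229939576832 S [-82.  -35.4 181.1] tipS [-72.  -35.4 164.9]
tip (-22, -35, 234) units [-0.023 -0.314 -0.131]
tip (-37, -35, 219) units [-0.017 -0.232 -0.111]
tip (-51, -35, 203) units [-0.012 -0.151 -0.086]
tip (-63, -35, 185) units [-0.007 -0.073 -0.05 ]
tip (-73, -35, 166) units [-0.002  0.001 -0.006]
tip (-81, -35, 147) units [0.003 0.068 0.042]
tip (-87, -35, 126) units [0.007 0.132 0.101]
tip (-91, -35, 105) units [0.011 0.19  0.165]
tip (-93, -35, 88) units [0.014 0.232 0.218]
tip (-93, -35, 84) units [0.014 0.24  0.232]
```

Request:
{"name": "send_rows", "arguments": {"plan": [[[0,0.035,0.022],0,1],[[0.005,0.07,0.047],0,1],[[0.005,0.1,0.075],0,1],[[0.01,0.132,0.104],0,1],[[0.01,0.16,0.135],0,1]]}}

```text
time_s: 24.88
eef_pos: [0.5255, -0.2968, 0.1314]
tcp_rot: [[-0.033, -0.852, 0.522], [-0.999, 0.046, 0.012], [-0.034, -0.521, -0.853]]
ft_force: [2.5, -0.2, 1.5]
finger_gap: 0.0004
```

```bash
python3 o.py;python3 arc.py | tail -4
```

```text
time_s 24.875
joints [0.5582, 0.3441, 0.0821, 2.108, -1.0036, 0.4187, -0.1046]
eef_pos [0.5255, -0.2968, 0.1314]
tcp_rot [[-0.0334, -0.852, 0.5224], [-0.9989, 0.0462, 0.0117], [-0.0341, -0.5214, -0.8526]]
ft_force [2.4894, -0.2243, 1.4527]
finger_gap 0.0004
tilt 31.503120337128454 S [-98.4 -35.3 131.4] tipS [-88.5 -35.3 115.2]
tip (-87, -35, 126) units [-0.003 -0.028 -0.034]
tip (-91, -35, 105) units [0.001 0.03  0.03 ]
tip (-93, -35, 88) units [0.003 0.072 0.083]
tip (-93, -35, 84) units [0.004 0.08  0.097]
```

Request:
{"name": "send_rows", "arguments": {"plan": [[[0,0.025,0.025],0,1],[[0,0.045,0.05],0,1],[[0,0.06,0.07],0,1],[[0,0.07,0.082],0,1],[[0,0.075,0.088],0,1]]}}

```text
time_s: 25.5
eef_pos: [0.5219, -0.2961, 0.1041]
tcp_rot: [[-0.033, -0.851, 0.524], [-0.999, 0.046, 0.011], [-0.033, -0.523, -0.852]]
ft_force: [-0.9, -1.1, 12.2]
finger_gap: 0.0002
```

```bash
python3 o.py;python3 arc.py | tail -2
```

```text
time_s 25.5
joints [0.6247, 0.3893, 0.009, 2.1276, -1.1084, 0.3676, 0.0224]
eef_pos [0.5219, -0.2961, 0.1041]
tcp_rot [[-0.0334, -0.8512, 0.5237], [-0.9989, 0.046, 0.011], [-0.0335, -0.5228, -0.8518]]
ft_force [-0.9141, -1.0698, 12.2114]
finger_gap 0.0002
tilt 31.59147955785697 S [-102.   -34.5  104.1] tipS [-92.1 -34.6  87.9]
tip (-93, -35, 88) units [ 0.002  0.003 -0.002]
tip (-93, -35, 84) units [0.003 0.011 0.011]
```

12 N on the sprung feet with the tip at the flat-table height. I'll lift off and measure the cam grip from the first images.

Request:
{"name": "send_rows", "arguments": {"plan": [[[0,-0.1,-0.17],0,1],[[0,-0.2,-0.34],0,1],[[-0.12,-0.25,-0.42],0,0.7],[[-0.3,-0.25,-0.42],0,0.4],[[-0.45,-0.25,-0.42],0,0]]}}

```text
time_s: 26.12
eef_pos: [0.5232, -0.1854, 0.2296]
tcp_rot: [[-0.032, -0.852, 0.523], [-0.999, 0.045, 0.013], [-0.035, -0.522, -0.852]]
ft_force: [1.0, -0.8, 0.1]
finger_gap: 0.0273
```

```bash
python3 o.py; python3 - <<'E'
from h import *
t=C(np.load("top0.npz"));c=C(np.load("scene0.npz"))
for k,box,z in((c,(270,185,295,215),.129),(t,(306,212,330,232),.145)):
    x0,y0,x1,y1=box; m=mask(k.im[y0:y1,x0:x1],(0,0,0),(180,255,70))
    nn,l,s,ce=cv2.connectedComponentsWithStats(m)
    for i in range(1,nn):
        if s[i,4]>6: q=ce[i]+[x0,y0]; print(s[i].tolist(),q.round(1),"S",S(k.ray(q,z)).round(1))
    for al in (0,.1,.2): print(al,k.proj(W(-125+85*np.sin(al),37+85*np.cos(al),z*1000)).round(1))
from bench import cams
d=cams.capture("scene");np.savez("scene5.npz",**d)
im=d["image"][110:320,200:480];cv2.imwrite("pics/s5.png",cv2.resize(im,None,fx=2.6,fy=2.6,interpolation=cv2.INTER_CUBIC)[:,:,::-1])
E
python3 go.py -110 122 204 -110 122 117
```

```text
time_s 26.125
joints [0.2505, 0.0693, 0.1663, 2.173, -0.5595, 0.4543, -0.7477]
eef_pos [0.5232, -0.1854, 0.2296]
tcp_rot [[-0.032, -0.8519, 0.5227], [-0.9989, 0.0453, 0.0128], [-0.0346, -0.5217, -0.8524]]
ft_force [0.9806, -0.7601, 0.0839]
finger_gap 0.0273
tilt 31.524622500946418 S [-97.9  76.1 229.6] tipS [-88.   76.1 213.4]
[6, 6, 8, 19, 86] [280.5 201.3] S [-122.5  114.7  129. ]
0 [277.  199.5]
0.1 [281.1 197.7]
0.2 [285.3 196.2]
[8, 5, 7, 8, 38] [317.3 220.3] S [-118.3  121.5  145. ]
0 [317.2 223.5]
0.1 [317.3 219.4]
0.2 [317.7 215.4]
tip (-110.0, 122.0, 204.0) units [-0.16   0.105 -0.015]
tip (-110.0, 122.0, 117.0) units [-0.147  0.287  0.282]
```

View pics/s5.png

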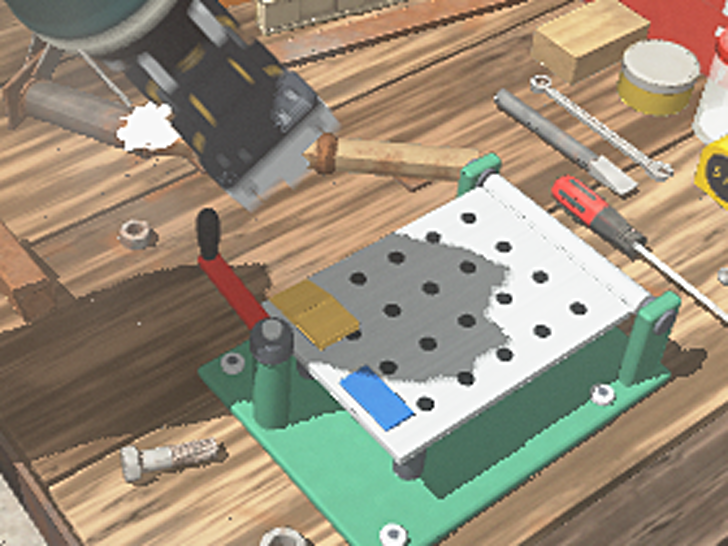

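The table lies flat on its feet, the cam is still open with its grip at about S(−119,120), and the bystanders haven't moved. Straddle the grip and clamp it.

Request:
{"name": "send_rows", "arguments": {"plan": [[[-0.06,0.05,-0.01],0,0],[[-0.12,0.1,-0.02],0,0],[[-0.15,0.11,-0.01],0,0],[[-0.15,0.11,-0.01],0,0],[[-0.15,0.15,0.05],0,0]]}}

```text
time_s: 26.8
eef_pos: [0.5003, -0.1486, 0.2015]
tcp_rot: [[-0.033, -0.851, 0.524], [-0.999, 0.046, 0.011], [-0.034, -0.524, -0.851]]
ft_force: [1.2, 0.7, 0.0]
finger_gap: 0.0807
```

```bash
python3 o.py; python3 go.py -109 120 117
```

```text
time_s 26.8
joints [0.2122, 0.0445, 0.1338, 2.2787, -0.594, 0.3529, -0.7564]
eef_pos [0.5003, -0.1486, 0.2015]
tcp_rot [[-0.0331, -0.8508, 0.5245], [-0.9989, 0.0458, 0.0112], [-0.0336, -0.5235, -0.8513]]
ft_force [1.1997, 0.6618, 0.0099]
finger_gap 0.0807
tilt 31.642660204084578 S [-119.8  113.4  201.5] tipS [-109.9  113.4  185.4]
tip (-109.0, 120.0, 117.0) units [-0.017  0.142  0.235]
```

Request:
{"name": "send_rows", "arguments": {"plan": [[[-0.01,0.04,0.06],0,0],[[-0.01,0.08,0.12],0,0],[[-0.02,0.11,0.18],0,0],[[-0.02,0.14,0.235],0,0],[[-0.02,0.14,0.235],0,0]]}}

```text
time_s: 27.42
eef_pos: [0.5002, -0.1411, 0.1315]
tcp_rot: [[-0.034, -0.853, 0.521], [-0.999, 0.047, 0.012], [-0.035, -0.52, -0.853]]
ft_force: [-0.7, -0.8, 0.2]
finger_gap: 0.0941
```

```bash
python3 o.py; python3 go.py -109 120 117
```

```text
time_s 27.425
joints [0.3258, 0.1842, -0.0024, 2.3369, -1.0675, 0.2034, -0.28]
eef_pos [0.5002, -0.1411, 0.1315]
tcp_rot [[-0.034, -0.8528, 0.5212], [-0.9988, 0.0473, 0.0123], [-0.0351, -0.5201, -0.8534]]
ft_force [-0.7454, -0.7539, 0.158]
finger_gap 0.0941
tilt 31.419352093863683 S [-119.8  121.   131.5] tipS [-109.9  121.   115.3]
tip (-109.0, 120.0, 117.0) units [ 0.003 -0.007 -0.004]
```

Request:
{"name": "send_rows", "arguments": {"plan": [[[0,0,0],0,0.85],[[0,0,0],0,0.85],[[0,0,0],0,1],[[0,0,0],0,1],[[0,0,0],0,1]], "grip_force": 15}}

```text
time_s: 28.05
eef_pos: [0.5003, -0.1405, 0.1325]
tcp_rot: [[-0.033, -0.852, 0.523], [-0.999, 0.046, 0.012], [-0.034, -0.522, -0.852]]
ft_force: [-1.5, 0.3, 0.0]
finger_gap: 0.0474
```

```bash
cat > cam.py <<'E'
from go import *
z=S(p+.019*R[:,2])-S(p)
for al in (.06,.2,.4,.6,.8,1.0,1.2,1.4,1.5,1.57,1.63):
    T=np.array([-125+85*np.sin(al),37+85*np.cos(al),131])+z; print(al,end=" ");need(*T.round(1))
E
python3 o.py; python3 cam.py
```

```text
time_s 28.05
joints [0.324, 0.1816, -0.002, 2.3376, -1.0674, 0.203, -0.2803]
eef_pos [0.5003, -0.1405, 0.1325]
tcp_rot [[-0.0328, -0.8519, 0.5227], [-0.9989, 0.0459, 0.0121], [-0.0343, -0.5217, -0.8524]]
ft_force [-1.5252, 0.3059, 0.0038]
finger_gap 0.0474
tilt 31.522053217251674 S [-119.6  121.6  132.5] tipS [-109.7  121.5  116.3]
0.06 tip (np.float64(-110.0), np.float64(121.8), np.float64(114.8)) units [-0.001  0.004  0.005]
0.2 tip (np.float64(-98.2), np.float64(120.3), np.float64(114.8)) units [ 0.002 -0.036  0.029]
0.4 tip (np.float64(-82.0), np.float64(115.3), np.float64(114.8)) units [ 0.019 -0.093  0.063]
0.6 tip (np.float64(-67.1), np.float64(107.1), np.float64(114.8)) units [ 0.048 -0.146  0.094]
0.8 tip (np.float64(-54.1), np.float64(96.2), np.float64(114.8)) units [ 0.088 -0.193  0.122]
1.0 tip (np.float64(-43.5), np.float64(82.9), np.float64(114.8)) units [ 0.139 -0.232  0.144]
1.2 tip (np.float64(-35.8), np.float64(67.8), np.float64(114.8)) units [ 0.197 -0.263  0.16 ]
1.4 tip (np.float64(-31.3), np.float64(51.4), np.float64(114.8)) units [ 0.262 -0.282  0.17 ]
1.5 tip (np.float64(-30.3), np.float64(43.0), np.float64(114.8)) units [ 0.295 -0.288  0.172]
1.57 tip (np.float64(-30.1), np.float64(37.0), np.float64(114.8)) units [ 0.319 -0.29   0.172]
1.63 tip (np.float64(-30.2), np.float64(31.9), np.float64(114.8)) units [ 0.339 -0.291  0.172]
```

Request:
{"name": "send_rows", "arguments": {"plan": [[[0,0,0],0,1],[[0,0,0],0,1],[[0,0,0],0,1],[[0,0,0],0,1],[[0,0,0],0,1]], "grip_force": 20}}

```text
time_s: 28.68
eef_pos: [0.5003, -0.1404, 0.1324]
tcp_rot: [[-0.033, -0.852, 0.523], [-0.999, 0.046, 0.012], [-0.034, -0.522, -0.853]]
ft_force: [-0.2, 1.0, 2.2]
finger_gap: 0.0157
```

Request:
{"name": "send_rows", "arguments": {"plan": [[[0,-0.015,0.01],0,1],[[0,-0.035,0.025],0,1],[[0.005,-0.055,0.04],0,1],[[0.01,-0.075,0.05],0,1],[[0.02,-0.093,0.06],0,1]]}}

```text
time_s: 29.3
eef_pos: [0.5287, -0.1465, 0.132]
tcp_rot: [[-0.033, -0.851, 0.523], [-0.999, 0.046, 0.012], [-0.034, -0.522, -0.852]]
ft_force: [-1.9, 4.4, 7.7]
finger_gap: 0.0153
```

```bash
python3 o.py; python3 cam.py
```

```text
time_s 29.3
joints [0.2863, 0.2276, 0.0303, 2.2774, -1.0267, 0.2118, -0.3315]
eef_pos [0.5287, -0.1465, 0.132]
tcp_rot [[-0.0328, -0.8515, 0.5233], [-0.9989, 0.0459, 0.0121], [-0.0343, -0.5223, -0.852]]
ft_force [-1.8643, 4.4113, 7.7168]
finger_gap 0.0153
tilt 31.565560395653787 S [-91.4 114.8 132. ] tipS [-81.5 114.8 115.8]
0.06 tip (np.float64(-110.0), np.float64(121.8), np.float64(114.8)) units [-0.021  0.101 -0.056]
0.2 tip (np.float64(-98.2), np.float64(120.3), np.float64(114.8)) units [-0.018  0.06  -0.031]
0.4 tip (np.float64(-82.0), np.float64(115.3), np.float64(114.8)) units [-0.002  0.004  0.002]
0.6 tip (np.float64(-67.1), np.float64(107.1), np.float64(114.8)) units [ 0.028 -0.049  0.034]
0.8 tip (np.float64(-54.1), np.float64(96.2), np.float64(114.8)) units [ 0.068 -0.096  0.061]
1.0 tip (np.float64(-43.5), np.float64(82.9), np.float64(114.8)) units [ 0.119 -0.136  0.083]
1.2 tip (np.float64(-35.8), np.float64(67.8), np.float64(114.8)) units [ 0.177 -0.166  0.099]
1.4 tip (np.float64(-31.3), np.float64(51.4), np.float64(114.8)) units [ 0.242 -0.186  0.109]
1.5 tip (np.float64(-30.3), np.float64(43.0), np.float64(114.8)) units [ 0.275 -0.191  0.111]
1.57 tip (np.float64(-30.1), np.float64(37.0), np.float64(114.8)) units [ 0.299 -0.194  0.112]
1.63 tip (np.float64(-30.2), np.float64(31.9), np.float64(114.8)) units [ 0.319 -0.195  0.111]
```

Clamped at 16 mm and the lever is following its arc.

Request:
{"name": "send_rows", "arguments": {"plan": [[[0.01,-0.025,0.018],0,1],[[0.028,-0.049,0.034],0,1],[[0.047,-0.074,0.048],0,1],[[0.068,-0.096,0.061],0,1],[[0.092,-0.117,0.073],0,1]]}}

```text
time_s: 29.92
eef_pos: [0.5634, -0.1696, 0.1315]
tcp_rot: [[-0.031, -0.851, 0.524], [-0.999, 0.044, 0.014], [-0.035, -0.523, -0.851]]
ft_force: [5.2, 7.6, 8.0]
finger_gap: 0.0156
```

```bash
python3 o.py; python3 cam.py|tail -7
```

```text
time_s 29.925
joints [0.2839, 0.2919, 0.0647, 2.1879, -0.988, 0.2498, -0.3528]
eef_pos [0.5634, -0.1696, 0.1315]
tcp_rot [[-0.0307, -0.851, 0.5243], [-0.9989, 0.0445, 0.0137], [-0.035, -0.5233, -0.8514]]
ft_force [5.2388, 7.6497, 8.0058]
finger_gap 0.0156
tilt 31.634034933971634 S [-57.3  90.9 131.5] tipS [-47.4  90.9 115.3]
0.8 tip (np.float64(-54.1), np.float64(96.2), np.float64(114.8)) units [-0.019  0.025 -0.012]
1.0 tip (np.float64(-43.5), np.float64(82.9), np.float64(114.8)) units [ 0.031 -0.014  0.01 ]
1.2 tip (np.float64(-35.8), np.float64(67.8), np.float64(114.8)) units [ 0.09  -0.044  0.026]
1.4 tip (np.float64(-31.3), np.float64(51.5), np.float64(114.8)) units [ 0.154 -0.064  0.035]
1.5 tip (np.float64(-30.2), np.float64(43.0), np.float64(114.8)) units [ 0.188 -0.07   0.038]
1.57 tip (np.float64(-30.0), np.float64(37.1), np.float64(114.8)) units [ 0.211 -0.072  0.038]
1.63 tip (np.float64(-30.2), np.float64(32.0), np.float64(114.8)) units [ 0.231 -0.073  0.038]
```

Request:
{"name": "send_rows", "arguments": {"plan": [[[0.031,-0.016,0.01],0,1],[[0.06,-0.03,0.018],0,1],[[0.09,-0.044,0.026],0,1],[[0.122,-0.055,0.031],0,1],[[0.154,-0.064,0.035],0,1]]}}

```text
time_s: 30.55
eef_pos: [0.5806, -0.2076, 0.1309]
tcp_rot: [[-0.029, -0.851, 0.524], [-0.999, 0.044, 0.015], [-0.036, -0.523, -0.851]]
ft_force: [7.3, 9.5, 3.9]
finger_gap: 0.0155
```

```bash
python3 o.py; python3 cam.py|tail -4
```

```text
time_s 30.55
joints [0.3346, 0.3413, 0.0838, 2.1154, -0.9747, 0.305, -0.317]
eef_pos [0.5806, -0.2076, 0.1309]
tcp_rot [[-0.0291, -0.8511, 0.5241], [-0.9989, 0.0436, 0.0154], [-0.0359, -0.5231, -0.8515]]
ft_force [7.2981, 9.481, 3.9083]
finger_gap 0.0155
tilt 31.62491377747306 S [-41.1  52.5 130.9] tipS [-31.2  52.5 114.7]
1.4 tip (np.float64(-31.3), np.float64(51.5), np.float64(114.8)) units [ 0.004  0.    -0.001]
1.5 tip (np.float64(-30.3), np.float64(43.1), np.float64(114.8)) units [ 0.037 -0.006  0.001]
1.57 tip (np.float64(-30.0), np.float64(37.1), np.float64(114.8)) units [ 0.061 -0.008  0.002]
1.63 tip (np.float64(-30.2), np.float64(32.0), np.float64(114.8)) units [ 0.082 -0.009  0.002]
```

Request:
{"name": "send_rows", "arguments": {"plan": [[[0.02,-0.004,0],0,1],[[0.037,-0.006,0.001],0,1],[[0.05,-0.008,0.002],0,1],[[0.062,-0.008,0.002],0,1],[[0.062,-0.008,0.002],0,1]]}}

```text
time_s: 31.18
eef_pos: [0.5813, -0.225, 0.1308]
tcp_rot: [[-0.032, -0.851, 0.524], [-0.999, 0.045, 0.012], [-0.034, -0.523, -0.852]]
ft_force: [6.4, 0.8, 1.6]
finger_gap: 0.0156
```

```bash
python3 o.py; python3 cam.py|tail -2
```

```text
time_s 31.175
joints [0.3606, 0.354, 0.0904, 2.0961, -0.973, 0.324, -0.2965]
eef_pos [0.5813, -0.225, 0.1308]
tcp_rot [[-0.0322, -0.8512, 0.5239], [-0.9989, 0.0452, 0.0121], [-0.034, -0.5229, -0.8517]]
ft_force [6.3834, 0.8356, 1.6055]
finger_gap 0.0156
tilt 31.603424407881096 S [-40.8  35.  130.8] tipS [-30.9  35.  114.6]
1.57 tip (np.float64(-30.0), np.float64(37.0), np.float64(114.8)) units [-0.008 -0.003  0.001]
1.63 tip (np.float64(-30.2), np.float64(31.9), np.float64(114.8)) units [ 0.012 -0.004  0.001]
```

The lever is at about 1.59 rad. Open and rise straight up, then check.

Request:
{"name": "send_rows", "arguments": {"plan": [[[0,0,0],0,0.3],[[0,0,0],0,0.3],[[0,0,0],0,0.3],[[0,0,0],0,0.3],[[0,0,0],0,0.3]]}}

```text
time_s: 31.8
eef_pos: [0.5798, -0.2252, 0.1301]
tcp_rot: [[-0.033, -0.852, 0.523], [-0.999, 0.046, 0.012], [-0.034, -0.522, -0.853]]
ft_force: [0.2, 0.8, -0.9]
finger_gap: 0.0621
```

Request:
{"name": "send_rows", "arguments": {"plan": [[[0,-0.06,-0.1],0,0.3],[[0,-0.15,-0.25],0,0.3],[[-0.05,-0.22,-0.4],0,0.3],[[-0.2,-0.22,-0.6],0,0.3],[[-0.35,-0.22,-0.8],0,0.3]]}}

```text
time_s: 32.42
eef_pos: [0.5242, -0.142, 0.3334]
tcp_rot: [[-0.034, -0.852, 0.522], [-0.999, 0.047, 0.011], [-0.034, -0.521, -0.853]]
ft_force: [0.0, 0.9, 0.4]
finger_gap: 0.0657
```

```bash
python3 o.py; python3 - <<'E'
from h import *
from bench import cams
d=cams.capture("scene");np.savez("scene6.npz",**d);c=C(d)
im=d["image"][140:340,230:480];cv2.imwrite("pics/s6.png",cv2.resize(im,None,fx=3,fy=3,interpolation=cv2.INTER_CUBIC)[:,:,::-1])
for al in(1.4,1.5,1.6): print(al,c.proj(W(-125+85*np.sin(al),37+85*np.cos(al),129)).round(1))
E
```

```text
time_s 32.425
joints [-0.0324, -0.1046, 0.3149, 2.0772, -0.2138, 0.6478, -1.1879]
eef_pos [0.5242, -0.142, 0.3334]
tcp_rot [[-0.0338, -0.852, 0.5225], [-0.9989, 0.0466, 0.0114], [-0.034, -0.5215, -0.8526]]
ft_force [0.0281, 0.9268, 0.4126]
finger_gap 0.0657
tilt 31.506078269307302 S [-95.8 119.5 333.4] tipS [-85.9 119.4 317.2]
1.4 [338.1 202.4]
1.5 [341.6 204.9]
1.6 [344.7 207.6]
```

View pics/s6.png

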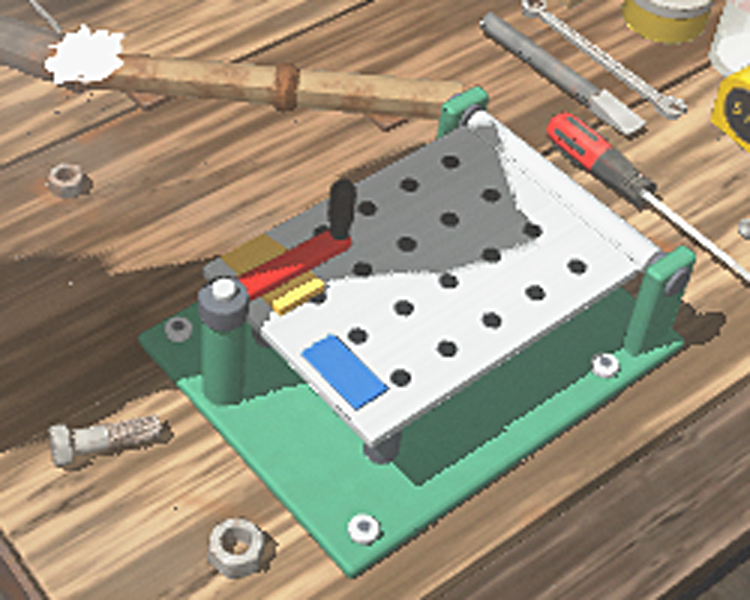

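The grip is at about (344,209), matching 1.6 rad, so the arm lies over the table. The table is flat and the bolt and nut haven't moved. I'll hold the pad height against the flat model, then hand in.

```bash
python3 - <<'E'
from h import *
from bench import r
for f in("scene5.npz","scene6.npz"):
    c=C(np.load(f)); b=mask(c.im,(100,130,60),(125,255,255)); n,l,s,ce=cv2.connectedComponentsWithStats(b[200:300,300:400]); i=1+s[1:,4].argmax(); print(f,ce[i]+[300,200])
for th in(0,.012,.024): print(th,c.proj(W(120-213*np.cos(th)+9*np.sin(th),-35,75+213*np.sin(th)+9*np.cos(th))).round(1))
r.finish_job()
E
```

```text
scene5.npz [344.56074766 262.72897196]
scene6.npz [344.33123028 263.3659306 ]
0 [345.3 262.6]
0.012 [345.5 261.6]
0.024 [345.6 260.7]
the job is handed in; nothing more can be done
```

The job is handed in at about 32 s of the 67 s. The pawl is flipped, the table is down and the cam lever has had its full quarter turn. However, one force reading went over the 120 N limit early on, so the run may already have been failed.

**What I did**
- **Tilt:** The move rows have no tilt entry, so I pushed the arm gently against the upper stop of joint 6. That tilted the tool about 37° for the pedal.
- **Pawl:** I pressed the pedal to its stop. The picture afterwards showed both weights swung over and the table still up.
- **Table:** I pressed the blue pad down along its arc until it read 12 N on the sprung feet, with the cam still open.
- **Cam:** I clamped the black grip, turned the lever about 90° and let go. The arm then withdrew and touches nothing.

**Last checks**
- **Lever:** It stands at about 1.59–1.6 rad by the arm's position and by the picture.
- **Table:** The pad sits 0.7 px lower in the image than before the cam was closed. That fits a flat table, but a picture cannot resolve the 0.008 rad limit.
- **Pawl:** It is hidden under the table at the end. I did not touch it again after seeing it released.
- **Bystanders:** The bolt and nut look unmoved. The square tube was outside the last picture, but the arm never went near it.

**What did not go cleanly**
- **Wrist force:** At 5.1 s, a first attempt at tilting against the reach limit gave one reading of about 140 N. Nothing was in contact there, so I take it to be from the sudden stop at the joint limits. I went slower at the limits after that.
- **Joint readings:** Joints 4, 5 and 6 read up to 0.003 rad past the rounded range values while at their stops.

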